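# Feed the bottle carrier down to the escapement stop

### The arm

A 6-joint arm with a two-finger parallel gripper is mounted at the origin on a cart in front of the work surface, level with it; the furniture and walls round the work are solid. World frame = base frame: x ahead of the robot, y to its left, z up, the work surface at z = 0. Lengths are in m, angles in rad, forces in N, time in s.
With the tool pointing down it reaches from about 0.225 to 0.875 m from the base axis. Payload 3.4 kg.
Tool frame: the origin (TCP) lies between the finger pads; the fingertips stand 11 mm ahead of it and the grasp point (between the pads) lies 8 mm behind it (tips_ahead is the distance from the TCP to the fingertips, in m); z points along the fingers, x is the direction in which the jaws open and shut, and the axes are right-handed (so a half turn about z gives the same grasp; the last joint's range is limited). The gripper opens to 85 mm and grips with 20 to 120 N. Pads are 22 mm wide; open, the fingers measure 114 mm over their backs; the gripper's body (76 mm by 85 mm) begins 54 mm behind the grasp point. The pads swing forward as they close: fully open they stand 13 mm farther back than shut.
Start: joints at [0.985, 0.276, 1.505, -0, 1.361, -0.121], TCP at [0.258, 0.514, 0.242] pointing down, gripper open.
Joint ranges: [-2.89, 2.89], [-0.75, 2.08], [0.22, 2.7], [-1.18, 4.32], [0.11, 2.71], [-2.7, 2.7]. Speed limits (rad/s): [2.57, 2.57, 3.14, 3.14, 3.14, 3.14].

### API

Orientations are given as a unit quaternion [w, x, y, z].
In Python, from rig import get_state, get_image, sign_off, masks_of, tips_ahead gives the robot as it stands.
- The arm moves only by the tool play_rows, never from a script. Its argument "series" is a list of rows, each an object of numbers: "fingers": the closure, from -1 (fully open) to 1 (shut); "dx", "dy", "dz": the shift along the world's x, y, z in mm; "turn": the turn about the world's z in rad. A call has 1 to 20 rows; each row shifts and turns the pose as measured when the row begins; what a row does not reach is not made up. A row lasts 1/12 s, in which the tool goes at most 41.7 mm and 7.16 degrees, less where a joint would pass 70% of its speed; a pose out of reach is approached as far as the arm can. A call with a gripper value outside its range is refused whole. The fingers move at their own pace and stop on an object; "squeeze" is the grip in N (left out, the last holds). Time passes only in rows, so rows that do not move let the fingers close. It gives the time, the measured TCP pose, the force and the opening at its end, in the units of the state.
- get_state(): the state, without advancing time (a new reading comes with each control period).
- get_image(name): name is "side" or "top"; returns a dict with "pixels" (384x512x3 uint8, red, green, blue), "vfov" (degrees; the focal length in pixels is half the picture's height over the tangent of half this angle, whatever the lens; pixels are square), "cx", "cy" (the principal point, pixels), "dist" ([k1, k2, p1, p2, k3] as OpenCV has them; the pictures are not rectified), "rvec" (rotation vector, rad) and "tvec" (3), from world to camera coordinates, as OpenCV has them. Camera axes: x right, y down, z forward; pixel columns grow to the right and rows downward; lengths in m; the calibration is good to about 2 mm. A picture is of the moment at which its call begins. There is no depth.
- sign_off(): hands the job in, once; it reports no verdict.
Trained networks look in a picture, given as the dict that the camera call returned (one of the last four; its "shot" number tells which), for a name from the list of things; names that differ only in an ending like _2 or _b are one class to them, and where a whole thing is asked for, a point or a joint stands for the part that bears it (a point fixed in the world has none). Each returns a list of dicts, best first, with "p" (0 to 1); they miss things now and then, are a little off and sometimes report something else, mostly with a low value. They report only what shows in the picture. A call takes as long as a camera call.
- masks_of(picture, label): "region" (384x512 bool, what is visible of it) and "xy" ([column, row] in pixels, amid what is visible of it).
The state is a dict: "clock": time; "qpos": joint angles; "qd": joint speeds; "effort": joint torques, N m; "position": TCP position; "ee_rot": TCP orientation; "contact_force": force on the tool from outside, world axes, zero at the start; "moment": the same for the moment, N m; "width": finger opening in m.
Only numpy, scipy, OpenCV 4.12 (cv2) and the standard library are available. Lean on these libraries where they do the work, as an engineer would, in place of code of your own. Each camera call takes 0.05 s, during which the arm holds its last target. There are 200 camera calls.

### The job

Push the chute's sliding stop fully home across the channel first. Then, sliding it and not lifting it, push the round carrier with the bottle along the landing and down the sloped chute until it rests upright against the stop blade. Leave the empty carrier where it stands.

Things in the scene. Friction and masses are not known exactly. Their poses are not given: they have to be found in the camera images.
- chute: The fixed feed chute's frame. Origin on the table under the middle of the mouth's edge, where the landing ends and the slope begins; x is level and points downhill, y to the left of that, z up. The white landing is level, its top at z = 0.090, spanning x -0.110 to 0 and y -0.110 to 0.110, with rims 6 mm high all round except for the mouth (y -0.043 to 0.043 at x = 0).
- ramp: The aluminium sloped channel, fixed to the chute. Origin in the middle of the mouth's edge, on the sliding surface; x runs down the slope (12 degrees below level), y is level, as the chute's y; z square to the slope. The channel is 54 mm wide between side walls 8 mm high; over its first 30 mm the walls flare out to a mouth 83 mm wide. It ends at x = 0.262 in an end wall. A carrier does not slide down by itself: it must be pushed all the way.
- stop_point (a point): Point on the channel floor, middle of the channel, at the plane of the stop blade's uphill face; axes as the ramp's. A carrier against the blade has its origin at x = -0.024 from here.
- stop_slide (a joint): Travel of the steel stop slide, m: 0 = blade withdrawn from the channel, 0.048 = fully home (end stop), blade across the channel. It moves along the ramp's +y, resists with about 1.5 N and stays where it is left. The blade is 6 mm thick and stands 19 mm above the channel floor.
- stop_post (a point): Centre of the top of the black post on the stop slide, by which it is pushed: 16 mm across, the black part 22 mm high, its top 44 mm above the plane of the channel floor, square to the slope. Stands outside the channel on the ramp's -y side: push it from its outer side, towards the channel.
- carrier_loaded: The grey round carrier (puck, 48 mm across, 28 mm high, with a thin black band) with a small white bottle fixed in it; 62 mm high in all, about 0.15 kg. Origin at the centre of its underside, z up its axis. Stands on the landing to one side of the mouth.
- carrier_empty: A like carrier, empty (open at the top, 28 mm high). Origin at the centre of its underside. Stands on the landing on the other side of the mouth.

How it is judged:
On the way, in this order (a step that is already met when the one before it is completed fails the run):
1. the stop slide is pushed home (value of joint stop_slide above 0.044 m), for 0.2 s.
2. the loaded carrier has reached the stop blade (x of carrier_loaded in the frame of stop_point between -0.029 and -0.02 m and value of joint stop_slide above 0.044 m), for 0.2 s.
At the end, for the whole second after the job is handed in: The stop slide is home (over 44 of 48 mm), the loaded carrier stands flat and still on the channel floor, touching the stop blade or at most 5 mm short of it, upright, and the empty carrier is within 20 mm of where it stood (all of step 2 and y of carrier_loaded in the frame of stop_point between -0.008 and 0.008 m and z of carrier_loaded in the frame of stop_point below 0.004 m and angle between the z axis of carrier_loaded and the z axis of ramp, either way round below 0.1 rad and angle between carrier_loaded's own z axis and vertical below 0.5 rad and linear speed of carrier_loaded below 0.01 m/s and distance of carrier_empty from where it was at the start of the episode below 0.02 m).
It fails at once if the loaded carrier is tipped over (angle between carrier_loaded's own z axis and vertical above 0.6 rad).
It fails at once if the loaded carrier is lifted from the landing (z of carrier_loaded in the frame of chute above 0.105 m).
It fails at once if the loaded carrier is lifted from the slope (z of carrier_loaded in the frame of ramp above 0.015 m).
It fails at once if the empty carrier is pushed away (distance of carrier_empty from where it was at the start of the episode above 0.02 m).
It also fails if it takes over 72 s, if anything falls off the work surface, if the arm or the gripper's body presses on something with over 40 N, if the wrist force passes 120 N, or if a joint passes its speed limit or range.

## Working session

There is one attempt and no reset: what is moved stays moved. The work goes in short steps, Python scripts to look and compute and a tool call to move; the robot and the scene stay as the last step left them, time stands still between calls to the robot, and variables do not carry over. Pictures are saved under pics/ and viewed, about 8 in all and at most 12, crops included, and the job is handed in when it is done.

Besides the shell and the picture viewer there is one more tool, called as name(argument=value, ...), one argument or row to a line, values as JSON. play_rows: Moves the arm, as the interface text tells. Its arguments: {"type":"object","properties":{"series":{"type":"array"},"squeeze":{"type":"number"}},"required":["series"]}

```bash
mkdir -p pics
cat > h.py <<'E'
import numpy as np, cv2
from rig import *
def K(p):
    f=192/np.tan(np.radians(p["vfov"])/2); return np.array([[f,0,p["cx"]],[0,f,p["cy"]],[0,0,1.]])
def proj(p,X):
    return cv2.projectPoints(np.array(X,float).reshape(-1,1,3),np.array(p["rvec"],float),np.array(p["tvec"],float),K(p),np.array(p["dist"],float))[0].reshape(-1,2)
def ray(p,uv):
    n=cv2.undistortPoints(np.array(uv,float).reshape(-1,1,2),K(p),np.array(p["dist"],float)).reshape(-1,2)
    R=cv2.Rodrigues(np.array(p["rvec"],float))[0]; c=-R.T@np.array(p["tvec"],float)
    return c,np.c_[n,np.ones(len(n))]@R
def onz(p,uv,z):
    c,d=ray(p,uv); return c+d*((z-c[2])/d[:,2])[:,None]
def tri(p,u,q,v):
    c1,d1=ray(p,u);c2,d2=ray(q,v);d1=d1[0];d2=d2[0]
    s=np.linalg.lstsq(np.c_[d1,-d2],c2-c1,rcond=None)[0]
    a=c1+s[0]*d1;b=c2+s[1]*d2
    return (a+b)/2,np.linalg.norm(a-b)
def save(p,n,ov=()):
    im=p["pixels"][:,:,::-1].copy()
    cv2.imwrite("pics/"+n,im)
E
python3 - <<'E'
from h import *
np.set_printoptions(precision=4,suppress=True)
P={n:get_image(n) for n in("side","top")}
for n,p in P.items():
    save(p,n+"0.png"); print(n,"cam",ray(p,[[256,192]])[0])
    for l in["chute","ramp","stop_slide","stop_post","carrier_loaded","carrier_empty"]:
        for m in masks_of(p,l)[:2]:
            r=np.argwhere(m["region"]); print(l,round(m["p"],2),m["xy"],len(r),r.min(0)[::-1] if len(r) else 0,r.max(0)[::-1] if len(r) else 0)
s=get_state();print(s["position"],s["ee_rot"],s["width"],tips_ahead)
E
```

```text
side cam [ 0.4163 -0.6502  0.5926]
chute 0.6 [251.8, 245.4] 6558 [194 175] [317 302]
ramp 0.58 [250.5, 197.5] 1998 [230 175] [292 230]
stop_slide 0.79 [266.1, 190.3] 254 [250 175] [280 192]
stop_post 0.53 [268.7, 187.5] 264 [250 175] [280 192]
carrier_loaded 0.69 [221.5, 240.0] 666 [210 221] [234 256]
carrier_loaded 0.2 [286.8, 235.8] 543 [272 225] [296 250]
carrier_empty 0.65 [286.5, 236.7] 561 [272 225] [296 251]
top cam [0.4793 0.0214 0.9365]
chute 0.74 [302.1, 192.6] 7259 [194 144] [350 250]
ramp 0.64 [241.1, 188.4] 3462 [194 143] [301 215]
stop_slide 0.67 [226.5, 163.0] 242 [220 153] [233 183]
stop_post 0.57 [223.0, 159.8] 234 [220 153] [233 183]
carrier_loaded 0.66 [320.3, 228.6] 364 [310 216] [331 236]
carrier_empty 0.65 [323.9, 171.9] 380 [313 163] [335 183]
[0.2578 0.514  0.2424] [-0.      0.851   0.5252  0.0001] 0.08584103143497163 0.011
```

Run:
```python
import cv2
a=cv2.imread("pics/side0.png")[165:310,180:330];b=cv2.imread("pics/top0.png")[135:260,185:360]
a=cv2.resize(a,None,fx=4,fy=4,interpolation=2);b=cv2.resize(b,None,fx=4,fy=4,interpolation=2)
cv2.imwrite("pics/a.png",a);cv2.imwrite("pics/b.png",b)
```

```text
(no output)
```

View pics/a.png

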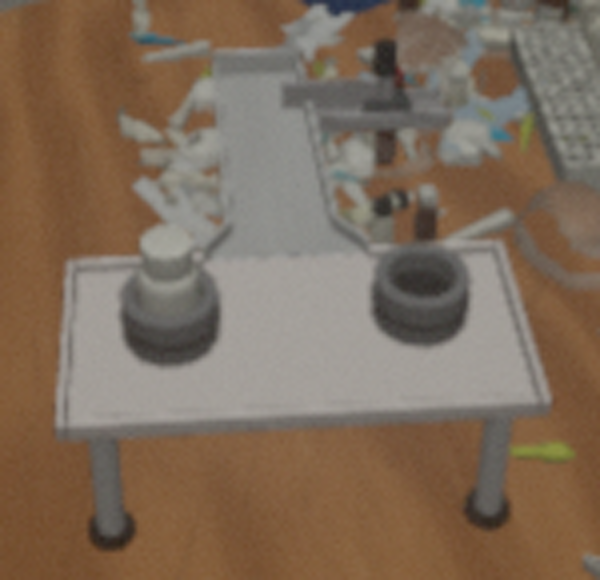

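View pics/b.png

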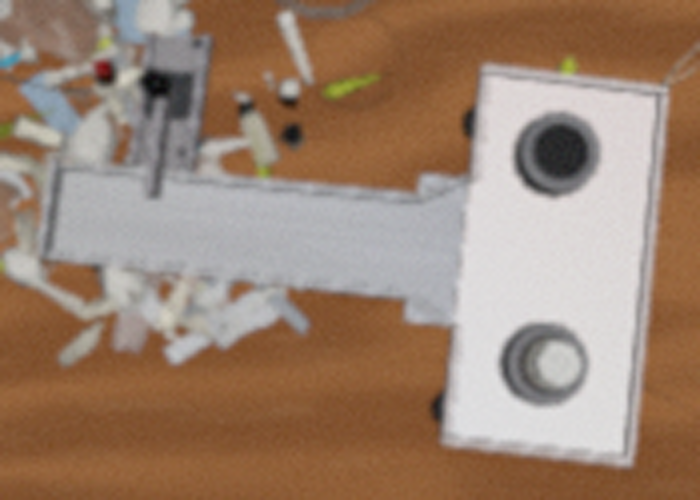

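The side view shows the landing in front, with the loaded carrier at left (about px 222,240) and the empty one at right (286,237). The channel runs away from the camera, and the withdrawn stop with its black post is on the right. In the top view downhill is image-left and the post is at about px (224,156). Next I fit the chute pose from the corners.

```bash
cat > fit.py <<'E'
from h import *
from scipy.optimize import least_squares
np.set_printoptions(precision=4,suppress=True)
P={n:get_image(n) for n in("side","top")}
off={"side":(180,165),"top":(185,135)}
px=lambda n,c:(np.array(c,float)+.5)/4-.5+off[n]
A,B,C,D=[-.11,-.11],[0,-.11],[0,.11],[-.11,.11]
L={"top":[(A,(667,88)),(B,(483,66)),(C,(442,445)),(D,(632,465))],"side":[(A,(548,406)),(B,(500,243)),(C,(70,260)),(D,(60,430))]}
def W(v,x,y,z):
    c,s=np.cos(v[2]),np.sin(v[2]); return [v[0]+c*x-s*y,v[1]+s*x+c*y,z]
def res(v):
    r=[]
    for n in L:
        for (x,y),c in L[n]:
            m=v[3]; r.append(proj(P[n],W(v,x+(m if x>-.05 else -m),y+np.sign(y)*m,.096))[0]-px(n,c))
    return np.ravel(r)
f=least_squares(res,[.3,0.,1.6,.002]); v=f.x; print("chute",v,"res",res(v).reshape(-1,2).round(1).tolist())
def inv(v,X):
    c,s=np.cos(v[2]),np.sin(v[2]);d=np.array(X[:2])-v[:2]; return np.array([c*d[0]+s*d[1],-s*d[0]+c*d[1],X[2]])
for l in["carrier_loaded","carrier_empty"]:
    # silhouette fit: render cylinder points hull vs mask bbox/centroid
    h=.028
    ms={n:masks_of(P[n],l)[0]["region"] for n in P}
    t=np.linspace(0,2*np.pi,48)
    def rs(q):
        r=[]
        for n in P:
            pts=[[q[0]+.024*np.cos(a),q[1]+.024*np.sin(a),z] for a in t for z in(.09,.118)]
            if l=="carrier_loaded": pts+=[[q[0]+.011*np.cos(a),q[1]+.011*np.sin(a),.152] for a in t]
            u=proj(P[n],pts); m=np.argwhere(ms[n])[:,::-1]
            r+=list(u.min(0)-m.min(0)+.5)+list(u.max(0)-m.max(0)-.5)
        return np.array(r)
    g=least_squares(rs,W(v,-.05,0,0)[:2],loss="soft_l1"); q=g.x
    print(l,q,"chute frame",inv(v,[*q,.09]),rs(q).round(1))
# post top: triangulate from crops
X,e=tri(P["top"],px("top",(156,82)),P["side"],px("side",(385,46)))
print("post tri",X,e,"chute",inv(v,X))
a=np.radians(12)
def ramp(v,x,y,z): return W(v,x*np.cos(a)+z*np.sin(a),y,.09-x*np.sin(a)+z*np.cos(a))
rx=lambda c:(c[0]*np.cos(a)-(c[2]-.09)*np.sin(a), c[1], c[0]*np.sin(a)+(c[2]-.09)*np.cos(a))
print("post ramp frame",np.array(rx(inv(v,X))))
for n in P:
    im=cv2.resize(P[n]["pixels"][:,:,::-1],None,fx=4,fy=4,interpolation=2)
    def dot(X,col):
        u=proj(P[n],X)[0]; cv2.circle(im,tuple(int(k) for k in u*4+1.5),4,col,-1)
    for y in(-.027,.027):
        for x in(.03,.1,.18,.262): dot(ramp(v,x,y,.008),(0,0,255))
    for y in(-.043,.043): dot(W(v,0,y,.09),(255,0,0))
    for x,y in(A,B,C,D): dot(W(v,x,y,.09),(0,200,0))
    dot(X,(0,255,255))
    o=off[n]; im=im[o[1]*4:o[1]*4+(580 if n=="side" else 500),o[0]*4:o[0]*4+(600 if n=="side" else 700)]
    cv2.imwrite(f"pics/fit_{n}.png",im)
E
python3 fit.py
```

```text
chute [ 0.5416 -0.0978  1.429   0.0027] res [[1.2, 0.7], [0.0, 0.3], [0.1, -0.7], [1.0, -0.0], [0.1, -0.8], [-0.3, -0.9], [0.3, -0.3], [-0.2, -0.6]]
carrier_loaded [ 0.4739 -0.1388] chute frame [-0.0501  0.0612  0.09  ] [ 0.   0.   0.1  1.5 -0.3  0.1 -0.6 -0. ]
carrier_empty [ 0.5987 -0.1484] chute frame [-0.0419 -0.0637  0.09  ] [ 0.  -0.6  1.   0.3 -2.2  0.6  1.2  0.3]
post tri [0.6476 0.0862 0.0937] 0.0015376451647982274 chute [ 0.1972 -0.079   0.0937]
post ramp frame [ 0.1921 -0.079   0.0446]
```

View pics/fit_top.png

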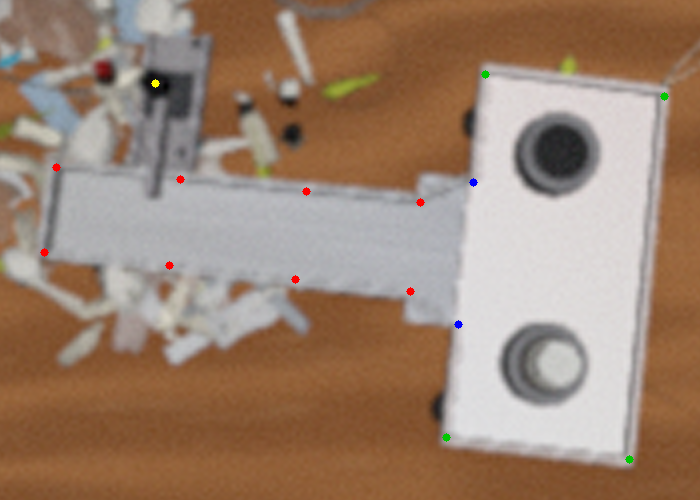

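View pics/fit_side.png

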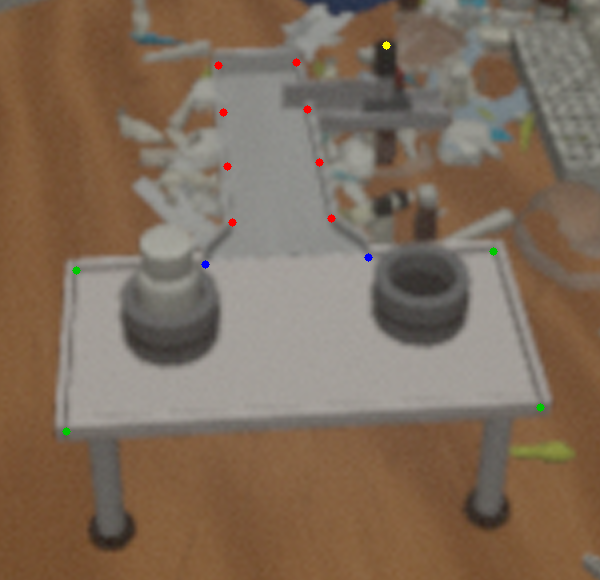

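Both overlays agree with the picture. The post top sits 44.6 mm above the floor plane, against 44 given. I close the fingers and move to outside the post, on its world +x side.

play_rows(
  series=[
    {"fingers":1,"dx":28,"dy":-28,"dz":0,"turn":0.022},
    {"fingers":1,"dx":28,"dy":-28,"dz":0,"turn":0.022},
    {"fingers":1,"dx":28,"dy":-28,"dz":0,"turn":0.022},
    {"fingers":1,"dx":28,"dy":-28,"dz":0,"turn":0.022},
    {"fingers":1,"dx":28,"dy":-28,"dz":0,"turn":0.022},
    {"fingers":1,"dx":28,"dy":-28,"dz":0,"turn":0.022},
    {"fingers":1,"dx":28,"dy":-28,"dz":0,"turn":0.022},
    {"fingers":1,"dx":28,"dy":-28,"dz":0,"turn":0.022},
    {"fingers":1,"dx":28,"dy":-28,"dz":0,"turn":0.022},
    {"fingers":1,"dx":28,"dy":-28,"dz":0,"turn":0.022},
    {"fingers":1,"dx":28,"dy":-28,"dz":0,"turn":0.022},
    {"fingers":1,"dx":28,"dy":-28,"dz":0,"turn":0.022},
    {"fingers":1,"dx":28,"dy":-28,"dz":0,"turn":0.022},
    {"fingers":1,"dx":28,"dy":-28,"dz":0,"turn":0.022},
    {"fingers":1,"dx":28,"dy":-28,"dz":0,"turn":0.022},
  ],
)

```text
clock: 2.25
position: [0.687, 0.0794, 0.2439]
ee_rot: [-0.003, 0.743, 0.67, 0.002]
contact_force: [0.7, 1.3, -0.1]
width: -0.0002
```

play_rows(
  series=[
    {"fingers":1,"dx":0,"dy":0,"dz":-30,"turn":-0.02},
    {"fingers":1,"dx":0,"dy":0,"dz":-30,"turn":-0.02},
    {"fingers":1,"dx":0,"dy":1,"dz":-30},
    {"fingers":1,"dx":0,"dy":0,"dz":-25},
    {"fingers":1,"dx":0,"dy":0,"dz":0},
  ],
)

```text
invalid input at $.series[2]: expected keys fingers, dx, dy, dz, turn
```

Run:
```python
from h import *
s=get_state();print(s["position"],s["ee_rot"],s["contact_force"])
ims=[]
for n,o in(("side",(220,140)),("top",(190,120))):
    p=get_image(n); im=cv2.resize(p["pixels"][:,:,::-1],None,fx=4,fy=4,interpolation=2)
    t=np.array(s["position"])-[0,0,.011]; u=proj(p,[t])[0]*4+1.5; cv2.circle(im,(int(u[0]),int(u[1])),4,(0,255,255),-1)
    ims.append(im[o[1]*4:o[1]*4+400,o[0]*4:o[0]*4+390])
cv2.imwrite("pics/c.png",np.hstack(ims))
```

```text
[0.68695216 0.07939444 0.24391335] [-0.00325539  0.74275238  0.66955417  0.00235035] [ 0.69857292  1.32858968 -0.08760147]
```

View pics/c.png

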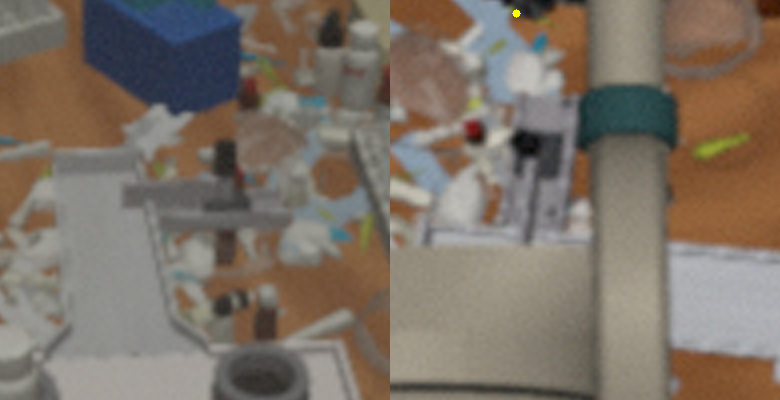

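The descent was refused because every row needs all the keys. The picture shows the gripper still high, the post unobstructed, and the arm links covering the channel in the top view. I send the descent again.

play_rows(
  series=[
    {"fingers":1,"dx":0,"dy":0,"dz":-30,"turn":-0.02},
    {"fingers":1,"dx":0,"dy":0,"dz":-30,"turn":-0.02},
    {"fingers":1,"dx":0,"dy":1,"dz":-30,"turn":0},
    {"fingers":1,"dx":0,"dy":0,"dz":-25,"turn":0},
    {"fingers":1,"dx":0,"dy":0,"dz":0,"turn":0},
  ],
)

```text
clock: 2.77
position: [0.6919, 0.0746, 0.1254]
ee_rot: [0.0, 0.761, 0.649, 0.005]
contact_force: [-1.2, -1.1, -0.9]
width: -0.0
```

```bash
cat > look.py <<'E'
from h import *
import sys
def look(name,tipoff=.011):
    s=get_state();print(np.round(s["position"],4),np.degrees(2*np.arctan2(s["ee_rot"][2],s["ee_rot"][1])).round(1),np.round(s["contact_force"],1),round(s["width"],4),s["clock"])
    ims=[]
    for n,o in(("side",(205,150)),("top",(190,120))):
        p=get_image(n); im=cv2.resize(p["pixels"][:,:,::-1],None,fx=4,fy=4,interpolation=2)
        t=np.array(s["position"])-[0,0,tipoff]; u=proj(p,[t])[0]*4+1.5; cv2.circle(im,(int(u[0]),int(u[1])),3,(0,255,255),-1)
        ims.append(im[o[1]*4:o[1]*4+480,o[0]*4:o[0]*4+(370 if n=="side" else 430)])
    cv2.imwrite("pics/"+name,np.hstack(ims))
if __name__=="__main__": look(sys.argv[1])
E
python3 look.py d.png
```

```text
[0.6919 0.0746 0.1254] 80.9 [-1.2 -1.1 -0.9] -0.0 2.7667
```

View pics/d.png

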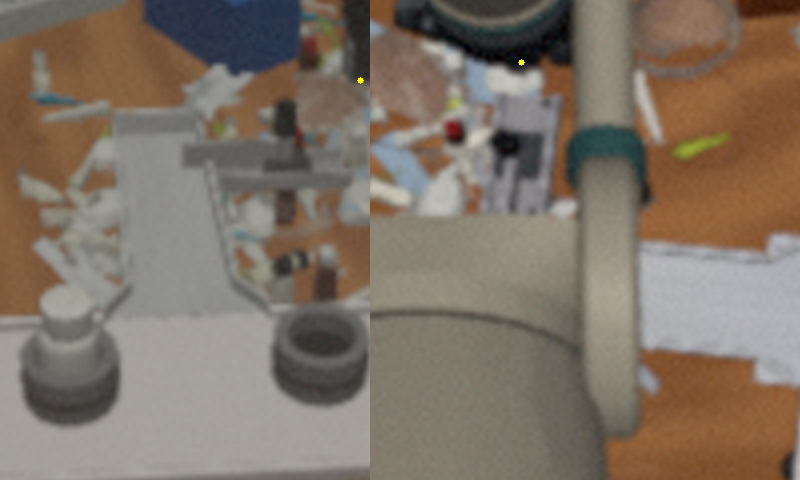

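The fingertip (crop px 360,78) is outside and above the post. I drop beside it and push along chute +y.

play_rows(
  series=[
    {"fingers":1,"dx":0,"dy":5,"dz":-18,"turn":0.01},
    {"fingers":1,"dx":0,"dy":0,"dz":-16,"turn":0},
    {"fingers":1,"dx":0,"dy":0,"dz":0,"turn":0},
    {"fingers":1,"dx":-12,"dy":2,"dz":0,"turn":0},
    {"fingers":1,"dx":-10,"dy":1,"dz":0,"turn":0},
    {"fingers":1,"dx":-8,"dy":1,"dz":0,"turn":0},
    {"fingers":1,"dx":-8,"dy":1,"dz":0,"turn":0},
    {"fingers":1,"dx":0,"dy":0,"dz":0,"turn":0},
  ],
)

```text
clock: 3.53
position: [0.665, 0.0874, 0.1149]
ee_rot: [0.012, 0.756, 0.654, 0.02]
contact_force: [0.3, 0.2, -0.5]
width: 0.0003
```

play_rows(
  series=[
    {"fingers":1,"dx":12,"dy":-3,"dz":0,"turn":0},
    {"fingers":1,"dx":12,"dy":-3,"dz":0,"turn":0},
    {"fingers":1,"dx":0,"dy":0,"dz":0,"turn":0},
    {"fingers":1,"dx":0,"dy":0,"dz":0,"turn":0},
  ],
)

```text
clock: 3.87
position: [0.6899, 0.0817, 0.1196]
ee_rot: [0.015, 0.756, 0.654, 0.022]
contact_force: [-0.8, 0.2, -0.1]
width: -0.0002
```

play_rows(
  series=[
    {"fingers":1,"dx":0,"dy":0,"dz":-12,"turn":0},
  ],
)

```text
clock: 3.95
position: [0.6919, 0.0818, 0.1103]
ee_rot: [0.016, 0.756, 0.654, 0.025]
contact_force: [0.7, -0.1, 0.2]
width: -0.0003
```

play_rows(
  series=[
    {"fingers":1,"dx":0,"dy":0,"dz":0,"turn":0},
  ],
)

```text
clock: 4.03
position: [0.6897, 0.0818, 0.1076]
ee_rot: [0.015, 0.756, 0.654, 0.023]
contact_force: [-1.4, 0.0, -0.8]
width: 0.0001
```

play_rows(
  series=[
    {"fingers":1,"dx":0,"dy":0,"dz":-8,"turn":0},
    {"fingers":1,"dx":0,"dy":0,"dz":0,"turn":0},
  ],
)

```text
clock: 4.2
position: [0.6884, 0.082, 0.098]
ee_rot: [0.014, 0.756, 0.654, 0.022]
contact_force: [-0.8, 0.5, -0.5]
width: -0.0
```

play_rows(
  series=[
    {"fingers":1,"dx":0,"dy":0,"dz":-6,"turn":0},
    {"fingers":1,"dx":0,"dy":0,"dz":0,"turn":0},
  ],
)

```text
clock: 4.37
position: [0.6873, 0.0822, 0.0904]
ee_rot: [0.013, 0.756, 0.654, 0.021]
contact_force: [-1.1, -0.2, 0.3]
width: -0.0001
```

```bash
python3 look.py e.png;  python3 -c "
from rig import *;s=get_state();print(s['qpos'],s['effort'],s['moment'])"
```

```text
[0.6873 0.0822 0.0904] 81.7 [-1.1 -0.2  0.3] -0.0001 4.3667
[ 0.0151412   0.52768959  1.48867728  0.00759731  1.07255113 -1.41434555] [ 1.07583910e-02 -5.31805050e+01 -2.17425907e+01  3.32683360e-02
 -2.57671298e-01  8.72614714e-05] [-0.08706067  0.0147759  -0.00222472]
```

View pics/e.png

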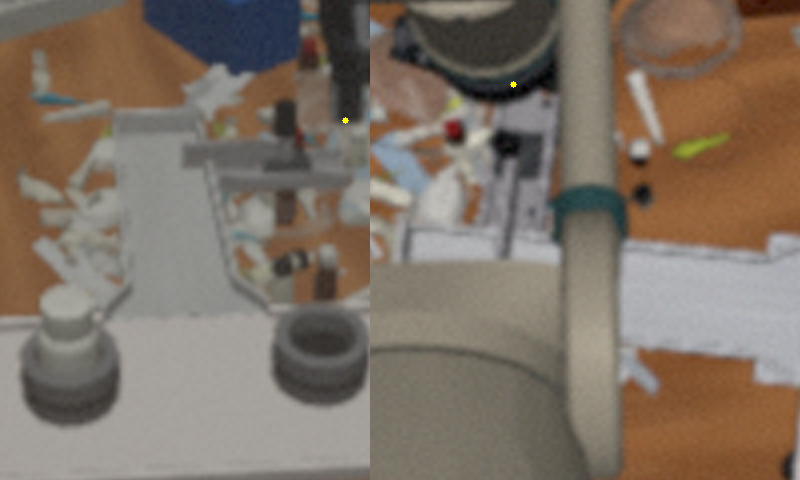

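The side view shows the tip (crop px 345,120) level with the black part of the post and just outside it, with no contact. I push in short steps and watch z.

play_rows(
  series=[
    {"fingers":1,"dx":-8,"dy":1,"dz":0,"turn":0},
    {"fingers":1,"dx":-8,"dy":1,"dz":0,"turn":0},
    {"fingers":1,"dx":0,"dy":0,"dz":0,"turn":0},
  ],
)

```text
clock: 4.72
position: [0.6715, 0.0844, 0.0922]
ee_rot: [0.015, 0.756, 0.654, 0.023]
contact_force: [0.2, 0.3, -0.0]
width: -0.0001
```

play_rows(
  series=[
    {"fingers":1,"dx":-8,"dy":1,"dz":0,"turn":0},
    {"fingers":1,"dx":-8,"dy":1,"dz":0,"turn":0},
  ],
)

```text
clock: 4.88
position: [0.6566, 0.0863, 0.093]
ee_rot: [0.016, 0.756, 0.654, 0.024]
contact_force: [1.6, -0.7, -0.7]
width: 0.0
```

play_rows(
  series=[
    {"fingers":1,"dx":-8,"dy":1,"dz":-2,"turn":0},
    {"fingers":1,"dx":-8,"dy":1,"dz":-1,"turn":0},
    {"fingers":1,"dx":-8,"dy":1,"dz":-1,"turn":0},
    {"fingers":1,"dx":-6,"dy":1,"dz":-1,"turn":0},
  ],
)

```text
clock: 5.22
position: [0.6341, 0.0896, 0.0921]
ee_rot: [0.026, 0.756, 0.654, 0.034]
contact_force: [19.9, -3.9, -11.9]
width: -0.0004
```

play_rows(
  series=[
    {"fingers":1,"dx":-5,"dy":1,"dz":0,"turn":0},
    {"fingers":1,"dx":-4,"dy":0,"dz":0,"turn":0},
  ],
)

```text
clock: 5.38
position: [0.6342, 0.089, 0.0941]
ee_rot: [0.035, 0.755, 0.654, 0.042]
contact_force: [8.1, -0.0, -4.6]
width: 0.0001
```

play_rows(
  series=[
    {"fingers":1,"dx":-4,"dy":0,"dz":0,"turn":0},
  ],
)

```text
clock: 5.47
position: [0.634, 0.0887, 0.0948]
ee_rot: [0.038, 0.755, 0.654, 0.046]
contact_force: [9.8, -0.8, -5.8]
width: 0.0003
```

play_rows(
  series=[
    {"fingers":1,"dx":-4,"dy":0,"dz":0,"turn":0},
  ],
)

```text
clock: 5.55
position: [0.6338, 0.0883, 0.0956]
ee_rot: [0.042, 0.754, 0.653, 0.049]
contact_force: [9.3, -1.1, -5.5]
width: 0.0002
```

```bash
python3 look.py f.png;  python3 -c "
from rig import *
from scipy.spatial.transform import Rotation as R
s=get_state();q=s['ee_rot'];print(s['qpos'],R.from_quat([q[1],q[2],q[3],q[0]]).as_matrix().round(3),s['moment'])"
```

```text
[0.6338 0.0883 0.0956] 81.8 [ 9.3 -1.1 -5.5] 0.0002 5.55
[ 0.03099973  0.42195171  1.67855161 -0.00351885  0.9122674  -1.39472557] [[ 0.141  0.982  0.128]
 [ 0.99  -0.143  0.001]
 [ 0.02   0.127 -0.992]] [-0.29740508 -1.4832788  -0.04732992]
```

View pics/f.png

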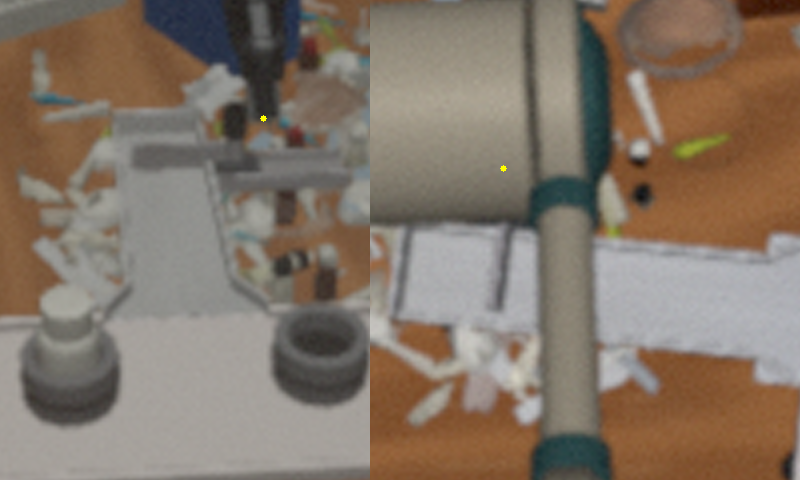

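```bash
cat > geo.py <<'E'
from h import *
from scipy.optimize import least_squares
v=[.5416,-.0978,1.429]; a=np.radians(12)
def W(x,y,z):
    c,s=np.cos(v[2]),np.sin(v[2]); return [v[0]+c*x-s*y,v[1]+s*x+c*y,z]
def ramp(x,y,z): return W(x*np.cos(a)+z*np.sin(a),y,.09-x*np.sin(a)+z*np.cos(a))
def chute(X):
    c,s=np.cos(v[2]),np.sin(v[2]);d=np.array(X[:2])-v[:2]; return np.array([c*d[0]+s*d[1],-s*d[0]+c*d[1],X[2]])
E
python3 - <<'E'
from geo import *
p=get_image("side");q=get_image("top")
for y in(-.079,-.047,-.039,-.031): print("post top",y,(proj(p,[ramp(.192,y,.044)])[0]-[205,150])*4+1.5)
for y in(0.,.01,.02,.027): print("blade end top crop",y,(proj(q,[ramp(.192,y,.019)])[0]-[190,120])*4+1.5,"side",(proj(p,[ramp(.192,y,.019)])[0]-[205,150])*4+1.5)
g=q["pixels"][:,:,:].mean(2)[180:205,305-10:330]
im=cv2.resize(q["pixels"][165:215,285-0:345],None,fx=1,fy=1)
m=masks_of(p,"stop_slide")
for k in m[:1]: r=np.argwhere(k["region"]);print(k["p"],k["xy"],r.min(0)[::-1],r.max(0)[::-1])
E
```

```text
post top -0.079 [286.2078417  106.75430962]
post top -0.047 [236.49999838 108.69034018]
post top -0.039 [224.0491856  109.17459149]
post top -0.031 [211.58839577 109.65895574]
blade end top crop 0.0 [130.9757156  278.31670529] side [163.89615854 147.66706394]
blade end top crop 0.01 [128.85590464 294.45434124] side [148.42210162 148.28675828]
blade end top crop 0.02 [126.73369604 310.62848041] side [132.93069847 148.90703262]
blade end top crop 0.027 [125.24678149 321.9717251 ] side [122.0761653  149.34157877]
0.58 [257.9, 192.5] [238 175] [268 192]
```

Side and top views show the blade across the channel: post at crop px (234,107), blade end at (497,305). The post moved about 34 mm and then met a hard stop. The blade end already stuck about 14 mm in at the start, so this agrees with 48 mm. I retreat, lift and look again.

play_rows(
  series=[
    {"fingers":1,"dx":12,"dy":-2,"dz":0,"turn":0},
    {"fingers":1,"dx":12,"dy":-2,"dz":0,"turn":0},
    {"fingers":1,"dx":5,"dy":0,"dz":25,"turn":0},
    {"fingers":0.5,"dx":0,"dy":0,"dz":35,"turn":0},
    {"fingers":0.5,"dx":0,"dy":0,"dz":35,"turn":0},
    {"fingers":0.5,"dx":0,"dy":0,"dz":35,"turn":0},
    {"fingers":0.5,"dx":-20,"dy":-30,"dz":0,"turn":0},
    {"fingers":0.5,"dx":-25,"dy":-25,"dz":0,"turn":0},
    {"fingers":0.5,"dx":-26,"dy":-24,"dz":0,"turn":0},
    {"fingers":0.5,"dx":-26,"dy":-24,"dz":0,"turn":0},
    {"fingers":0.5,"dx":-26,"dy":-24,"dz":0,"turn":0},
    {"fingers":0.5,"dx":-26,"dy":-24,"dz":0,"turn":0},
    {"fingers":0.5,"dx":-26,"dy":-24,"dz":0,"turn":0},
    {"fingers":0.5,"dx":-26,"dy":-24,"dz":0,"turn":0},
    {"fingers":0.5,"dx":-26,"dy":-10,"dz":0,"turn":0},
  ],
)

```text
clock: 7.05
position: [0.4177, -0.1258, 0.2244]
ee_rot: [0.032, 0.751, 0.658, 0.041]
contact_force: [0.2, -0.4, 1.1]
width: 0.0213
```

```bash
cat > chk.py <<'E'
from geo import *
from scipy.spatial.transform import Rotation as R
np.set_printoptions(precision=4,suppress=True)
s=get_state();q=s['ee_rot'];M=R.from_quat([q[1],q[2],q[3],q[0]]).as_matrix()
print("tcp chute",chute(s["position"]),"yawx",np.degrees(np.arctan2(M[1,0],M[0,0])).round(1),"toolz",M[:,2],"F",s["contact_force"],"w",s["width"],s["clock"])
P={n:get_image(n) for n in("side","top")}
for n in P:
    for l in["stop_post","carrier_loaded","carrier_empty"]:
        for m in masks_of(P[n],l)[:1]:
            r=np.argwhere(m["region"]); print(n,l,round(m["p"],2),m["xy"],len(r),r.min(0)[::-1] if len(r) else 0,r.max(0)[::-1] if len(r) else 0)
ims=[cv2.resize(P[n]["pixels"][o[1]:o[1]+145,o[0]:o[0]+w,::-1],None,fx=3.2,fy=3.2,interpolation=2) for n,o,w in(("side",(190,160),105),("top",(205,130),145))]
cv2.imwrite("pics/chk.png",np.hstack(ims))
E
python3 chk.py
```

```text
tcp chute [-0.0452  0.1187  0.2244] yawx 82.5 toolz [ 0.1044  0.0053 -0.9945] F [ 0.2342 -0.397   1.0992] w 0.021299646936507936 7.05
side stop_post 0.56 [256.2, 186.8] 284 [237 175] [269 192]
side carrier_loaded 0.64 [219.3, 239.2] 644 [209 222] [233 255]
side carrier_empty 0.8 [286.3, 237.7] 512 [273 225] [296 249]
top stop_post 0.48 [223.1, 172.2] 219 [219 166] [232 195]
top carrier_loaded 0.87 [319.3, 227.2] 370 [310 216] [331 236]
top carrier_empty 0.75 [323.9, 173.9] 399 [312 163] [335 183]
```

View pics/chk.png

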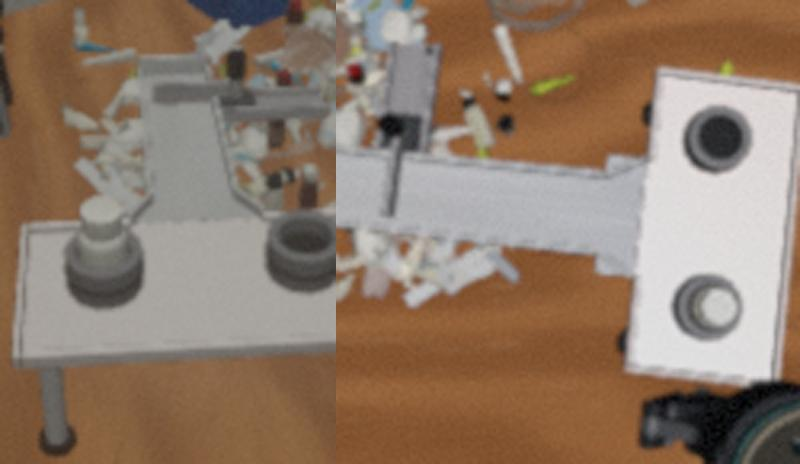

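The stop is home: blade across the channel, post block moved inward (crop px 405,130). The carriers have not moved (loaded at crop px 708,306, empty at 718,138). The forked fingers, 21 mm open, are outside the loaded carrier on the +y side. I descend.

play_rows(
  series=[
    {"fingers":0.5,"dx":-2,"dy":-2,"dz":-30,"turn":0},
    {"fingers":0.5,"dx":0,"dy":-2,"dz":-30,"turn":0},
    {"fingers":0.5,"dx":0,"dy":-1,"dz":-25,"turn":0},
    {"fingers":0.5,"dx":0,"dy":0,"dz":0,"turn":0},
    {"fingers":0.5,"dx":0,"dy":0,"dz":0,"turn":0},
  ],
)

```text
clock: 7.87
position: [0.4245, -0.127, 0.1387]
ee_rot: [0.035, 0.748, 0.662, 0.044]
contact_force: [0.6, -0.1, 0.4]
width: 0.0215
```

```bash
cat > st.py <<'E'
from geo import *
from scipy.spatial.transform import Rotation as R
np.set_printoptions(precision=4,suppress=True)
s=get_state();q=s['ee_rot'];M=R.from_quat([q[1],q[2],q[3],q[0]]).as_matrix()
print("tcp chute",chute(s["position"]),"yawx",np.degrees(np.arctan2(M[1,0],M[0,0])).round(1),"toolz",M[:,2],"F",s["contact_force"],"w",s["width"],s["clock"])
E
python3 st.py
```

```text
tcp chute [-0.0455  0.1118  0.1387] yawx 83.1 toolz [ 0.1116  0.0055 -0.9937] F [ 0.6238 -0.0969  0.4056] w 0.021450482760802306 7.8667
```

play_rows(
  series=[
    {"fingers":0.5,"dx":-8,"dy":-5,"dz":-4,"turn":-0.02},
    {"fingers":0.5,"dx":-4,"dy":-1,"dz":-11,"turn":0},
    {"fingers":0.5,"dx":0,"dy":0,"dz":-8,"turn":0},
    {"fingers":0.5,"dx":0,"dy":0,"dz":0,"turn":0},
  ],
)

```text
clock: 8.2
position: [0.4153, -0.1343, 0.1186]
ee_rot: [0.039, 0.754, 0.655, 0.044]
contact_force: [-0.1, 0.7, 0.3]
width: 0.021
```

```bash
python3 st.py
```

```text
tcp chute [-0.054   0.1199  0.1186] yawx 82.0 toolz [ 0.1176 -0.0002 -0.9931] F [-0.1399  0.7041  0.3288] w 0.021032021766219343 8.2
```

play_rows(
  series=[
    {"fingers":0.5,"dx":4,"dy":2,"dz":-5,"turn":0},
    {"fingers":0.5,"dx":7,"dy":-1,"dz":-1,"turn":0},
    {"fingers":0.5,"dx":7,"dy":-1,"dz":0,"turn":0},
    {"fingers":0.5,"dx":7,"dy":-1,"dz":0,"turn":0},
    {"fingers":0.5,"dx":0,"dy":0,"dz":0,"turn":0},
  ],
)

```text
clock: 8.62
position: [0.4452, -0.1366, 0.1151]
ee_rot: [0.042, 0.754, 0.654, 0.046]
contact_force: [-0.9, 0.1, -1.1]
width: 0.0211
```

```bash
python3 st.py
```

```text
tcp chute [-0.0521  0.09    0.1151] yawx 81.9 toolz [ 0.1234 -0.0031 -0.9924] F [-0.8628  0.1358 -1.1113] w 0.02114362691332388 8.6167
```

play_rows(
  series=[
    {"fingers":0.5,"dx":7,"dy":-1,"dz":-1,"turn":0},
    {"fingers":0.5,"dx":7,"dy":-1,"dz":-1,"turn":0},
    {"fingers":0.5,"dx":7,"dy":-1,"dz":0,"turn":0},
    {"fingers":0.5,"dx":7,"dy":-1,"dz":0,"turn":0},
    {"fingers":0.5,"dx":6,"dy":-1,"dz":0,"turn":0},
    {"fingers":0.5,"dx":5,"dy":-1,"dz":0,"turn":0},
    {"fingers":0.5,"dx":0,"dy":0,"dz":0,"turn":0},
  ],
)

```text
clock: 9.2
position: [0.4874, -0.1426, 0.1129]
ee_rot: [0.04, 0.753, 0.655, 0.045]
contact_force: [-0.7, -0.3, 0.5]
width: 0.0213
```

```bash
cat > car.py <<'E'
from geo import *
def locate(l="carrier_loaded",slope=False):
    P={n:get_image(n) for n in("side","top")}
    t=np.linspace(0,2*np.pi,36); ms={}
    for n in P:
        m=masks_of(P[n],l)
        if m and m[0]["p"]>.3: ms[n]=np.argwhere(m[0]["region"])[:,::-1]; print(n,round(m[0]["p"],2),len(ms[n]))
    def f(q):
        r=[]
        for n,m in ms.items():
            T=(lambda x,y,z:ramp(x,y,z)) if slope else (lambda x,y,z:W(x,y,.09+z))
            pts=[T(q[0]+.024*np.cos(a),q[1]+.024*np.sin(a),z) for a in t for z in(0,.028)]
            if l=="carrier_loaded": pts+=[T(q[0]+.011*np.cos(a),q[1]+.011*np.sin(a),.062) for a in t]
            u=proj(P[n],pts); r+=list(u.min(0)-m.min(0)+.5)+list(u.max(0)-m.max(0)-.5)
        return np.array(r)
    g=least_squares(f,[.1 if slope else -.05,0],loss="soft_l1"); print(l,"ramp" if slope else "chute",g.x.round(4),f(g.x).round(1)); return P
if __name__=="__main__":
    import sys; P=locate(slope=len(sys.argv)>1); locate("carrier_empty")
    ims=[cv2.resize(P[n]["pixels"][o[1]:o[1]+145,o[0]:o[0]+w,::-1],None,fx=3.2,fy=3.2,interpolation=2) for n,o,w in(("side",(190,160),105),("top",(205,130),145))]
    cv2.imwrite("pics/chk.png",np.hstack(ims))
E
python3 st.py; python3 car.py
```

```text
tcp chute [-0.052   0.0473  0.1129] yawx 82.0 toolz [ 0.1194 -0.0018 -0.9928] F [-0.6522 -0.3394  0.487 ] w 0.021346317822363056 9.2
side 0.88 684
top 0.8 282
carrier_loaded chute [-0.0493  0.0151] [-0.1  0.7  0.5 -0.  -0.6 -0.8 -0.   2.2]
side 0.94 540
top 0.65 353
carrier_empty chute [-0.0434 -0.0624] [ 0.5 -0.1  0.5  0.8 -0.6  0.2 -0.3  0.9]
```

play_rows(
  series=[
    {"fingers":0.5,"dx":6,"dy":-1,"dz":0,"turn":0},
    {"fingers":0.5,"dx":5,"dy":-1,"dz":0,"turn":0},
    {"fingers":0.5,"dx":3,"dy":0,"dz":0,"turn":0},
    {"fingers":0.5,"dx":0,"dy":0,"dz":0,"turn":0},
  ],
)

```text
clock: 9.93
position: [0.4997, -0.144, 0.1127]
ee_rot: [0.038, 0.754, 0.655, 0.044]
contact_force: [-0.8, -0.5, 0.2]
width: 0.0215
```

```bash
python3 st.py; python3 car.py
```

```text
tcp chute [-0.0517  0.035   0.1127] yawx 82.0 toolz [ 0.1162 -0.0008 -0.9932] F [-0.7679 -0.4664  0.1555] w 0.021495329619151727 9.9333
side 0.73 677
top 0.64 238
carrier_loaded chute [-0.0495  0.0025] [ 0.3  0.5 -0.1 -0.3 -0.9 -1.1  0.6  3. ]
side 0.83 529
top 0.69 347
carrier_empty chute [-0.0434 -0.0624] [ 0.5 -0.1  0.5  0.8 -0.6  0.2 -0.3  0.9]
```

play_rows(
  series=[
    {"fingers":0.5,"dx":-10,"dy":1,"dz":0,"turn":0},
    {"fingers":0.5,"dx":-14,"dy":2,"dz":2,"turn":0},
    {"fingers":0.5,"dx":-10,"dy":1,"dz":15,"turn":0},
    {"fingers":0.5,"dx":0,"dy":0,"dz":38,"turn":0},
    {"fingers":0.5,"dx":0,"dy":0,"dz":38,"turn":0},
    {"fingers":0.5,"dx":0,"dy":-8,"dz":20,"turn":-0.12},
    {"fingers":0.5,"dx":4,"dy":-8,"dz":0,"turn":-0.12},
    {"fingers":0.5,"dx":4,"dy":-8,"dz":0,"turn":-0.12},
    {"fingers":0.5,"dx":4,"dy":-8,"dz":0,"turn":-0.12},
    {"fingers":0.5,"dx":5,"dy":-8,"dz":0,"turn":-0.12},
    {"fingers":0.5,"dx":5,"dy":-8,"dz":0,"turn":-0.12},
    {"fingers":0.5,"dx":5,"dy":-8,"dz":0,"turn":-0.12},
    {"fingers":0.5,"dx":5,"dy":-5,"dz":0,"turn":-0.12},
    {"fingers":0.5,"dx":5,"dy":-5,"dz":0,"turn":-0.12},
    {"fingers":0.5,"dx":5,"dy":-5,"dz":0,"turn":-0.12},
    {"fingers":0.5,"dx":5,"dy":0,"dz":0,"turn":-0.12},
    {"fingers":0.5,"dx":5,"dy":0,"dz":0,"turn":-0.12},
    {"fingers":0.5,"dx":5,"dy":0,"dz":0,"turn":-0.12},
    {"fingers":0.5,"dx":0,"dy":0,"dz":0,"turn":0},
  ],
)

```text
clock: 11.92
position: [0.4903, -0.2055, 0.2309]
ee_rot: [0.053, 0.994, -0.097, 0.003]
contact_force: [0.8, -0.9, 0.3]
width: 0.0208
```

```bash
python3 st.py; python3 car.py
```

```text
tcp chute [-0.1139  0.0356  0.2309] yawx -11.1 toolz [-0.0043 -0.105  -0.9945] F [ 0.8052 -0.8769  0.3026] w 0.020819785613780614 11.9167
side 0.75 660
top 0.86 345
carrier_loaded chute [-0.0493  0.0029] [ 0.1 -0.6  0.7  0.7 -1.   0.1  0.5  1.1]
side 0.82 540
top 0.8 360
carrier_empty chute [-0.0434 -0.0624] [ 0.5 -0.1  0.5  0.8 -0.6  0.2 -0.3  0.9]
```

play_rows(
  series=[
    {"fingers":0.5,"dx":16,"dy":-3,"dz":-10,"turn":0.025},
    {"fingers":0.5,"dx":15,"dy":-3,"dz":-25,"turn":0.025},
    {"fingers":0.5,"dx":0,"dy":-1,"dz":-25,"turn":0},
    {"fingers":0.5,"dx":0,"dy":-1,"dz":-25,"turn":0},
    {"fingers":0.5,"dx":0,"dy":0,"dz":0,"turn":0},
    {"fingers":0.5,"dx":0,"dy":0,"dz":0,"turn":0},
  ],
)

```text
clock: 12.82
position: [0.5232, -0.2149, 0.1467]
ee_rot: [0.054, 0.996, -0.068, 0.008]
contact_force: [0.3, -0.7, -0.1]
width: 0.0209
```

```bash
python3 st.py
```

```text
tcp chute [-0.1185  0.0016  0.1467] yawx -7.8 toolz [ 0.0087 -0.1089 -0.994 ] F [ 0.2576 -0.6946 -0.0693] w 0.02091547330100098 12.8167
```

play_rows(
  series=[
    {"fingers":0.5,"dx":0,"dy":0,"dz":-14,"turn":0},
    {"fingers":0.5,"dx":0,"dy":1,"dz":-14,"turn":0},
    {"fingers":0.5,"dx":0,"dy":1,"dz":-4,"turn":0},
    {"fingers":0.5,"dx":1,"dy":7,"dz":0,"turn":0},
    {"fingers":0.5,"dx":1,"dy":7,"dz":0,"turn":0},
    {"fingers":0.5,"dx":1,"dy":7,"dz":0,"turn":0},
    {"fingers":0.5,"dx":0,"dy":0,"dz":0,"turn":0},
  ],
)

```text
clock: 13.4
position: [0.5303, -0.192, 0.1231]
ee_rot: [0.056, 0.996, -0.068, 0.014]
contact_force: [-0.9, -0.0, -0.2]
width: 0.0215
```

```bash
python3 st.py
```

```text
tcp chute [-0.0949 -0.0021  0.1231] yawx -7.7 toolz [ 0.0202 -0.1143 -0.9932] F [-0.944  -0.0282 -0.2078] w 0.02145789362974812 13.4
```

play_rows(
  series=[
    {"fingers":0.5,"dx":-4,"dy":0,"dz":-8,"turn":0},
    {"fingers":0.5,"dx":0,"dy":0,"dz":-1,"turn":0},
    {"fingers":0.5,"dx":0,"dy":0,"dz":0,"turn":0},
  ],
)

```text
clock: 13.65
position: [0.5274, -0.1913, 0.1156]
ee_rot: [0.057, 0.996, -0.067, 0.016]
contact_force: [-0.2, -0.9, -0.3]
width: 0.0211
```

```bash
python3 st.py
```

```text
tcp chute [-0.0946  0.0008  0.1156] yawx -7.6 toolz [ 0.0245 -0.1164 -0.9929] F [-0.241  -0.9038 -0.3232] w 0.02107119110328373 13.65
```

play_rows(
  series=[
    {"fingers":0.5,"dx":0,"dy":6,"dz":-1,"turn":0},
    {"fingers":0.5,"dx":1,"dy":6,"dz":-1,"turn":0},
    {"fingers":0.5,"dx":1,"dy":6,"dz":-1,"turn":0},
    {"fingers":0.5,"dx":1,"dy":6,"dz":0,"turn":0},
    {"fingers":0.5,"dx":1,"dy":6,"dz":-1,"turn":0},
    {"fingers":0.5,"dx":1,"dy":6,"dz":0,"turn":0},
    {"fingers":0.5,"dx":0,"dy":0,"dz":0,"turn":0},
  ],
)

```text
clock: 14.23
position: [0.5336, -0.1545, 0.1126]
ee_rot: [0.06, 0.996, -0.067, 0.017]
contact_force: [-0.4, -1.0, 0.3]
width: 0.0214
```

```bash
python3 st.py; python3 car.py
```

```text
tcp chute [-0.0573 -0.0001  0.1126] yawx -7.6 toolz [ 0.0266 -0.1211 -0.9923] F [-0.385  -1.0148  0.3465] w 0.021425819942688853 14.2333
side 0.84 337
carrier_loaded chute [-0.0237  0.0003] [-6.2 -4.   5.6  1.3]
side 0.93 545
carrier_empty chute [-0.0422 -0.0617] [ 0.  -0.5 -0.   0.4]
```

play_rows(
  series=[
    {"fingers":0.5,"dx":1,"dy":6,"dz":0,"turn":0},
    {"fingers":0.5,"dx":1,"dy":6,"dz":-1,"turn":0},
    {"fingers":0.5,"dx":1,"dy":6,"dz":0,"turn":0},
    {"fingers":0.5,"dx":1,"dy":6,"dz":-1,"turn":0},
    {"fingers":0.5,"dx":1,"dy":6,"dz":0,"turn":0},
    {"fingers":0.5,"dx":1,"dy":6,"dz":-1,"turn":0},
    {"fingers":0.5,"dx":0,"dy":0,"dz":0,"turn":0},
  ],
)

```text
clock: 15.22
position: [0.5406, -0.1186, 0.1107]
ee_rot: [0.062, 0.996, -0.068, 0.018]
contact_force: [-0.1, 0.1, -0.2]
width: 0.0209
```

```bash
python3 st.py; python3 car.py s
```

```text
tcp chute [-0.0208 -0.0019  0.1107] yawx -7.7 toolz [ 0.0283 -0.1253 -0.9917] F [-0.1382  0.1176 -0.192 ] w 0.0208772221546702 15.2167
side 0.64 262
carrier_loaded ramp [ 0.013 -0.001] [-6.6 -6.2  5.1  1. ]
side 0.69 585
carrier_empty chute [-0.0425 -0.0626] [ 0.5  0.6 -0.5 -0.5]
```

View pics/chk.png

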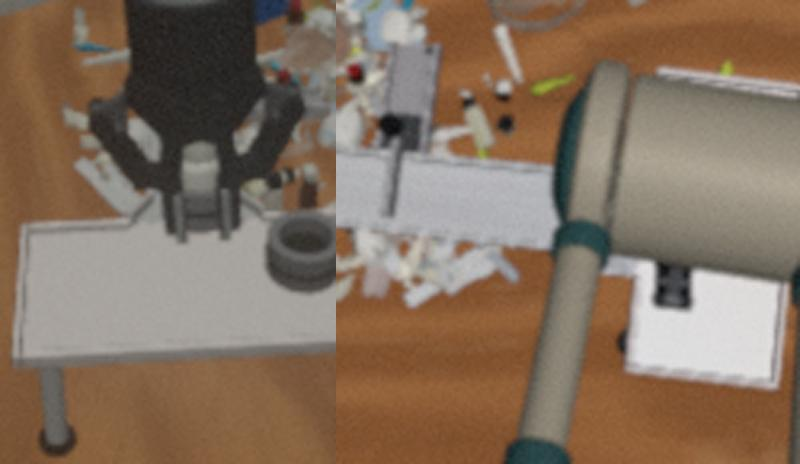

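The carrier is upright and cradled between the fingers at the mouth (crop px 205,195), and the empty carrier has not moved. I continue down the slope.

play_rows(
  series=[
    {"fingers":0.5,"dx":0.5,"dy":6,"dz":0,"turn":0},
    {"fingers":0.5,"dx":0.5,"dy":6,"dz":0,"turn":0},
    {"fingers":0.5,"dx":0.5,"dy":6,"dz":0,"turn":0},
    {"fingers":0.5,"dx":0.5,"dy":6,"dz":-1,"turn":0},
    {"fingers":0.5,"dx":0.5,"dy":6,"dz":-1.5,"turn":0},
    {"fingers":0.5,"dx":0.5,"dy":6,"dz":-1.5,"turn":0},
    {"fingers":0.5,"dx":0,"dy":0,"dz":0,"turn":0},
  ],
)

```text
clock: 16.2
position: [0.5436, -0.0814, 0.1064]
ee_rot: [0.062, 0.995, -0.069, 0.018]
contact_force: [0.6, 0.3, 0.6]
width: 0.0212
```

```bash
python3 st.py; python3 car.py s
```

```text
tcp chute [0.0165 0.0004 0.1064] yawx -7.8 toolz [ 0.028  -0.1268 -0.9915] F [0.5951 0.2635 0.5883] w 0.021161356536555237 16.2
side 0.59 269
carrier_loaded ramp [ 0.048  -0.0006] [-4.5 -2.8  6.3  0.9]
side 0.9 539
carrier_empty chute [-0.0422 -0.0617] [ 0.  -0.5 -0.   0.4]
```

play_rows(
  series=[
    {"fingers":0.5,"dx":0.9,"dy":6,"dz":-1,"turn":0},
    {"fingers":0.5,"dx":0.9,"dy":6,"dz":-1.2,"turn":0},
    {"fingers":0.5,"dx":0.9,"dy":6,"dz":-1.2,"turn":0},
    {"fingers":0.5,"dx":0.9,"dy":6,"dz":-1.2,"turn":0},
    {"fingers":0.5,"dx":0.9,"dy":6,"dz":-1.2,"turn":0},
    {"fingers":0.5,"dx":0.9,"dy":6,"dz":-1.2,"turn":0},
    {"fingers":0.5,"dx":0.9,"dy":6,"dz":-1.2,"turn":0},
    {"fingers":0.5,"dx":0,"dy":0,"dz":0,"turn":0},
  ],
)

```text
clock: 17.27
position: [0.5502, -0.0371, 0.0975]
ee_rot: [0.063, 0.995, -0.071, 0.018]
contact_force: [0.5, 0.5, -0.7]
width: 0.021
```

```bash
python3 st.py; python3 car.py s
```

```text
tcp chute [0.0613 0.     0.0975] yawx -8.0 toolz [ 0.0276 -0.1276 -0.9914] F [ 0.4575  0.4769 -0.6777] w 0.02103224774113642 17.2667
side 0.84 259
carrier_loaded ramp [ 0.0959 -0.0012] [-4.2 -2.   5.4  0.8]
top 0.78 350
carrier_empty chute [-0.0444 -0.0627] [-0.2 -0.8  0.2  0.8]
```

play_rows(
  series=[
    {"fingers":0.5,"dx":0.9,"dy":6,"dz":-1.2,"turn":0},
    {"fingers":0.5,"dx":0.9,"dy":6,"dz":-1.3,"turn":0},
    {"fingers":0.5,"dx":0.9,"dy":6,"dz":-1.3,"turn":0},
    {"fingers":0.5,"dx":0.9,"dy":6,"dz":-1.3,"turn":0},
    {"fingers":0.5,"dx":0.9,"dy":6,"dz":-1.3,"turn":0},
    {"fingers":0.5,"dx":0.9,"dy":6,"dz":-1.3,"turn":0},
    {"fingers":0.5,"dx":0.9,"dy":6,"dz":-1.3,"turn":0},
    {"fingers":0.5,"dx":0.9,"dy":6,"dz":-1.3,"turn":0},
    {"fingers":0.5,"dx":0,"dy":0,"dz":0,"turn":0},
  ],
)

```text
clock: 18.42
position: [0.5581, 0.0137, 0.0867]
ee_rot: [0.063, 0.995, -0.072, 0.019]
contact_force: [0.1, -0.3, -0.0]
width: 0.0215
```

```bash
python3 st.py; python3 car.py s
```

```text
tcp chute [ 0.1127 -0.0006  0.0867] yawx -8.1 toolz [ 0.0281 -0.129  -0.9912] F [ 0.1291 -0.2738 -0.0455] w 0.021537484570197902 18.4167
side 0.78 204
carrier_loaded ramp [ 0.155  -0.0013] [-4.2 -2.   5.2  0.8]
side 0.62 497
top 0.9 326
carrier_empty chute [-0.0438 -0.0626] [-0.4  0.   0.6  2.  -1.4 -0.8 -0.1  0.9]
```

play_rows(
  series=[
    {"fingers":0.5,"dx":0.7,"dy":5,"dz":-1.1,"turn":0},
    {"fingers":0.5,"dx":0.6,"dy":4,"dz":-0.9,"turn":0},
    {"fingers":0.5,"dx":0,"dy":0,"dz":0,"turn":0},
  ],
)

```text
clock: 19.07
position: [0.5594, 0.0206, 0.0852]
ee_rot: [0.064, 0.995, -0.073, 0.019]
contact_force: [0.3, -0.6, -0.5]
width: 0.0214
```

play_rows(
  series=[
    {"fingers":0.5,"dx":0.5,"dy":3,"dz":-0.6,"turn":0},
    {"fingers":0.5,"dx":0,"dy":0,"dz":0,"turn":0},
  ],
)

```text
clock: 19.23
position: [0.5599, 0.024, 0.0845]
ee_rot: [0.064, 0.995, -0.073, 0.019]
contact_force: [-0.8, 0.2, -0.1]
width: 0.0217
```

play_rows(
  series=[
    {"fingers":0.5,"dx":0.5,"dy":3,"dz":-0.6,"turn":0},
  ],
)

```text
clock: 19.32
position: [0.5604, 0.0269, 0.0839]
ee_rot: [0.064, 0.995, -0.073, 0.019]
contact_force: [1.2, -0.1, 0.2]
width: 0.0212
```

```bash
python3 st.py
```

```text
tcp chute [ 0.1261 -0.001   0.0839] yawx -8.2 toolz [ 0.0283 -0.1308 -0.991 ] F [ 1.2403 -0.1162  0.2497] w 0.021241411554294754 19.3167
```

play_rows(
  series=[
    {"fingers":0.5,"dx":0.4,"dy":2.5,"dz":-0.5,"turn":0},
  ],
)

```text
clock: 19.4
position: [0.5608, 0.0297, 0.0833]
ee_rot: [0.064, 0.995, -0.073, 0.019]
contact_force: [-0.1, -1.6, 0.8]
width: 0.0218
```

play_rows(
  series=[
    {"fingers":0.5,"dx":0.4,"dy":2.5,"dz":-0.5,"turn":0},
  ],
)

```text
clock: 19.48
position: [0.5612, 0.0324, 0.0828]
ee_rot: [0.064, 0.995, -0.073, 0.019]
contact_force: [0.9, -1.1, -0.9]
width: 0.0215
```

play_rows(
  series=[
    {"fingers":0.5,"dx":0.4,"dy":2.5,"dz":-0.5,"turn":0},
  ],
)

```text
clock: 19.57
position: [0.5616, 0.0351, 0.0822]
ee_rot: [0.064, 0.995, -0.073, 0.019]
contact_force: [-0.4, -0.3, 0.6]
width: 0.0215
```

play_rows(
  series=[
    {"fingers":0.5,"dx":0.4,"dy":2.5,"dz":-0.5,"turn":0},
  ],
)

```text
clock: 19.65
position: [0.5621, 0.0379, 0.0816]
ee_rot: [0.065, 0.995, -0.073, 0.019]
contact_force: [-0.2, -3.1, 1.1]
width: 0.0212
```

play_rows(
  series=[
    {"fingers":0.5,"dx":0.4,"dy":2.5,"dz":-0.5,"turn":0},
    {"fingers":0.5,"dx":0,"dy":0,"dz":0,"turn":0},
  ],
)

```text
clock: 19.82
position: [0.5621, 0.0376, 0.0817]
ee_rot: [0.068, 0.995, -0.071, 0.018]
contact_force: [0.0, -0.2, -0.3]
width: 0.0213
```

```bash
python3 st.py; python3 car.py s; cp pics/chk.png pics/g.png
```

```text
tcp chute [ 0.1369 -0.0012  0.0817] yawx -8.0 toolz [ 0.0265 -0.1385 -0.99  ] F [ 0.0424 -0.2488 -0.2579] w 0.021296495440562977 19.8167
side 0.76 240
carrier_loaded ramp [ 0.1745 -0.0025] [-4.  -0.8  5.   0.4]
side 0.94 511
top 0.87 393
carrier_empty chute [-0.045  -0.0625] [-0.4 -0.6  0.7  1.4  0.1  0.3 -0.6 -0.1]
```

View pics/g.png

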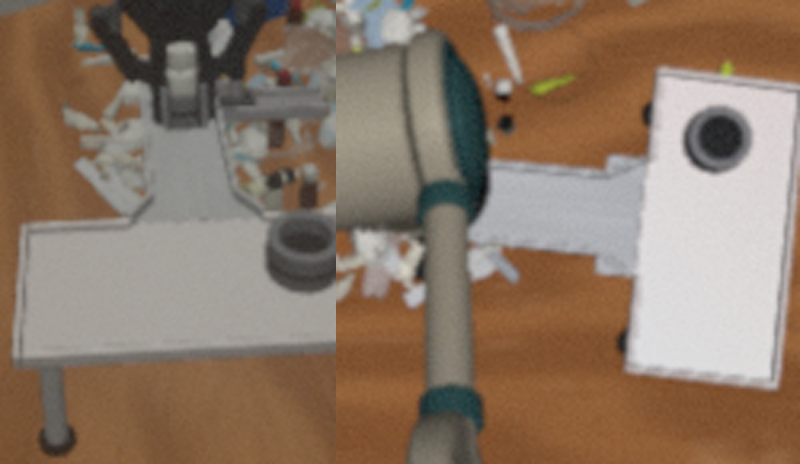

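The carrier looks upright between the fingers, close to the blade (crop px 183,100). The last step did not advance, so it seems to be against the blade. One more nudge will confirm that.

play_rows(
  series=[
    {"fingers":0.5,"dx":0.4,"dy":3,"dz":-0.6,"turn":0},
  ],
)

```text
clock: 20.3
position: [0.5623, 0.0385, 0.0815]
ee_rot: [0.07, 0.995, -0.071, 0.018]
contact_force: [-2.2, -15.3, 5.4]
width: 0.0214
```

play_rows(
  series=[
    {"fingers":0.5,"dx":0.3,"dy":2,"dz":-0.4,"turn":0},
    {"fingers":0.5,"dx":0,"dy":0,"dz":0,"turn":0},
    {"fingers":0.5,"dx":0,"dy":0,"dz":0,"turn":0},
  ],
)

```text
clock: 20.55
position: [0.5623, 0.0378, 0.0817]
ee_rot: [0.072, 0.995, -0.071, 0.018]
contact_force: [0.6, -3.1, 1.1]
width: 0.0215
```

Pushing gives −15 N with no advance, so the carrier is firmly against the blade. I withdraw straight uphill, then up, and check the result.

play_rows(
  series=[
    {"fingers":0.5,"dx":-0.5,"dy":-4,"dz":1,"turn":0},
    {"fingers":0.5,"dx":-1,"dy":-10,"dz":2.5,"turn":0},
    {"fingers":0.5,"dx":-2,"dy":-15,"dz":4,"turn":0},
    {"fingers":0.5,"dx":-2,"dy":-18,"dz":8,"turn":0},
    {"fingers":0.5,"dx":-2,"dy":-18,"dz":15,"turn":0},
    {"fingers":0.5,"dx":0,"dy":-10,"dz":35,"turn":0},
    {"fingers":0.5,"dx":0,"dy":0,"dz":38,"turn":0},
    {"fingers":0.5,"dx":0,"dy":0,"dz":38,"turn":0},
    {"fingers":0.5,"dx":-35,"dy":-10,"dz":10,"turn":0},
    {"fingers":0.5,"dx":-38,"dy":-10,"dz":0,"turn":0},
    {"fingers":0.5,"dx":-38,"dy":-10,"dz":0,"turn":0},
    {"fingers":0.5,"dx":-38,"dy":-10,"dz":0,"turn":0},
    {"fingers":0.5,"dx":-30,"dy":-10,"dz":0,"turn":0},
    {"fingers":0.5,"dx":0,"dy":0,"dz":0,"turn":0},
  ],
)

```text
clock: 21.72
position: [0.3709, -0.0864, 0.2386]
ee_rot: [0.063, 0.995, -0.071, 0.023]
contact_force: [0.2, -0.2, 0.1]
width: 0.0213
```

```bash
python3 st.py; python3 car.py s
python3 - <<'E'
from geo import *
p=get_image("side");q=get_image("top")
for n,P in(("side",p),("top",q)):
    m=masks_of(P,"stop_post")[0]; r=np.argwhere(m["region"]); print(n,m["p"],r.min(0)[::-1],r.max(0)[::-1])
E
```

```text
tcp chute [-0.0129  0.1706  0.2386] yawx -7.9 toolz [ 0.0367 -0.1277 -0.9911] F [ 0.2103 -0.2148  0.1352] w 0.021319952425492082 21.7167
side 0.84 386
top 0.57 314
carrier_loaded ramp [ 0.1693 -0.0007] [ 0.4 -0.   0.5  1.3 -0.8  0.   0.2  0.8]
side 0.72 517
top 0.56 365
carrier_empty chute [-0.0425 -0.0624] [ 0.4 -0.4  0.4  0.5 -1.   0.2  0.4  0.9]
side 0.63 [257 176] [268 192]
top 0.47 [219 166] [231 196]
```

View pics/chk.png

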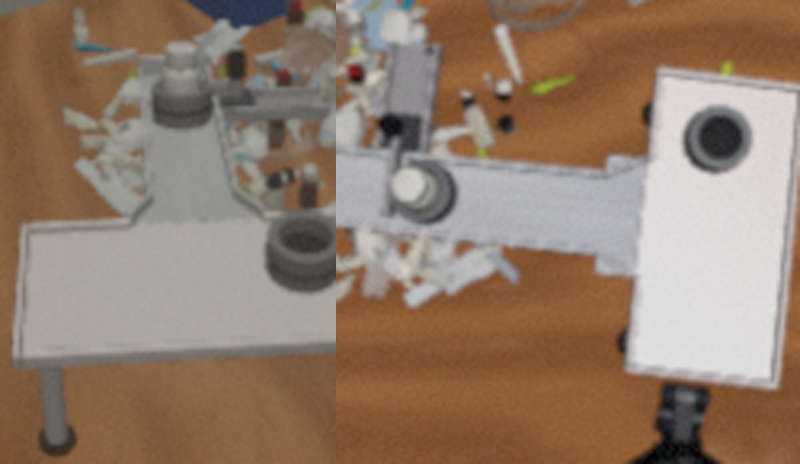

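```bash
python3 -c "
from rig import *;print(sign_off())"
```

```text
the job is handed in; nothing more can be done
None
```

I pushed the stop slide to its hard stop. Then I slid the loaded carrier along the landing and down the chute with the part-open fingers, until it met the blade. I handed the job in at about 22 s of the 72 s allowed; it reports no verdict.

**Last checks that agreed**
- **Loaded carrier:** it stands upright against the blade, at ramp x of about 0.169 m and y of about −0.001 m. The picture fit was within about 1.3 pixels. A last push gave about 15 N with no advance.
- **Empty carrier:** it is within about 2 mm of where it stood, which is the measuring noise.

**Checks that disagreed or stayed unsure**
- **Stop slide travel:** the pictures show the post moved only about 30–34 mm before stopping. It held against roughly 10–20 N, where the slide resists with only about 1.5 N. The blade end appeared to start about 14 mm in, so I took this stop as fully home at 48 mm. I had no direct reading of the joint.
- **Resting place:** the carrier rests about 4 mm further down than my first estimate of the blade position (0.165 m). I put that down to measuring error, because the contact with the blade was firm.
- **Tool tilt:** the tool drifted up to about 8° off vertical during the work. This did not disturb the pushing.

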